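Screw the loaf press down onto the filled mould

TASK

Wind the press's handwheel clockwise, seen from above, through a full turn and on until its plate bears firmly on the wooden block in the loaf mould: keep turning past the first touch until the wheel needs about half as much effort again as it took to run free, and stop before it needs much more than twice. Then let go, with the mould still in its place and the other things on the bench left alone.

Things in the scene. Friction and masses are not known exactly. Their poses are not given: they have to be found in the camera images.
- press: screw press fixed on the bench; origin at the centre of its bed's underside, z up. Bed 200 x 300 x 20 mm; columns of 24 mm diameter at y = +-125 mm; cross beam 50 mm wide (x), 290 long (y), 180 to 205 mm above the bench; on it column nuts (34 mm diameter) up to 213 mm and, under the wheel, a bearing 40 mm in diameter up to 239 mm
- wheel (a joint): handwheel angle, rad, growing clockwise seen from above; starts at 0 to 1.5; the thread ends at 14. The plate meets the block after 1 to 1.7 turns, different each time. Each rad lowers the plate 5 mm. Running free the wheel resists with a steady 0.45 N m (8 N at 58 mm radius) and stays where left; past the touch the effort climbs about 0.2 to 0.25 N m (4 N at 58 mm) per rad
- wheel_hub (a point): centre of the level handwheel, 255 mm above the bench, on its vertical axis; it keeps its height. Black rim of 18 mm round section, 148 mm inner and 184 mm outer diameter; three round spokes 14 mm thick, 120 degrees apart, in the rim's plane; hub 40 mm diameter. A 16 mm stem stands up to 61 mm above this point and sinks as the plate goes down. Openings are clear to the beam, 50 mm below
- wheel_spoke (a point): a point on the centre line of one of the three spokes, 58 mm out from the hub's centre; it turns with the wheel
- plate: the press's steel pressure plate under the beam, 80 x 130 x 12 mm, centred under the wheel; origin at the centre of its underside. It hangs on the spindle by a stiff spring (10 N per mm) and moves straight down as the wheel turns clockwise
- jar: bystander: glass jar with steel lid, 64 mm diameter, 100 mm high; origin at the centre of its underside
- bowl: bystander: steel bowl, 150 mm diameter, 60 mm high; origin at the centre of its underside
- pan: bystander: open metal pan 140 x 130 x 65 mm; origin at the centre of its underside
- mould: loose bottomless loaf mould on the press's bed under the plate: an aluminium frame 108 x 168 mm, 55 mm high; origin at the centre of its underside. In it lies a light wooden pressing block 92 x 152 x 30 mm that rides on what is inside, so its top stands 5 to 17 mm above the mould's rim, different each time and not reported
- mug: bystander: white mug, 76 mm diameter, 90 mm high; origin at the centre of its underside

How it is judged:
At the end, for the whole second after the job is handed in: the wheel, released and at rest, holds the plate down on the block with 22 to 130 N, and the mould is within 12 mm of where it stood (contact force between plate and anything else between 22 and 130 N and velocity of joint wheel between -0.05 and 0.05 rad/s and distance of mould from where it was at the start of the episode below 0.012 m); the robot touches nothing.
It fails at once if the plate presses with more than 160 N (contact force between plate and anything else above 160 N).
It fails at once if a bystander is moved by more than 20 mm (distance of any of jar, bowl, pan, mug from where it was at the start of the episode above 0.02 m).
It also fails if it takes over 67 s, if anything falls off the work surface, if the arm or the gripper's body presses on something with over 40 N, if the wrist force passes 120 N, or if a joint passes its speed limit or range.

ROBOT

A 7-joint arm with a two-finger parallel gripper is mounted at the origin on the work surface. World frame = base frame: x ahead of the robot, y to its left, z up, the work surface at z = 0. Lengths are in m, angles in rad, forces in N, time in s.
With the tool pointing down it reaches from about 0.35 to 0.9 m from the base axis. Payload 7.2 kg.
Tool frame: the origin (TCP) lies at the very end of the fingers, on their centre line; the grasp point (between the pads) lies 19 mm behind it; z points along the fingers, x is the direction in which the jaws open and shut, and the axes are right-handed (so a half turn about z gives the same grasp; the last joint's range is limited). The gripper opens to 85 mm and grips with 20 to 120 N. Pads are 22 mm wide; open, the fingers measure 114 mm over their backs; the gripper's body (76 mm by 85 mm) begins 54 mm behind the grasp point. The pads swing forward as they close: fully open they stand 13 mm farther back than shut.
Start: joints at [1.095, 0.411, -0.013, 1.596, 0.006, 1.134, -0.082], TCP at [0.248, -0.574, 0.231] pointing down, gripper open.
Joint ranges: [-2.95, 2.95], [-0.29, 1.99], [-1.47, 1.44], [0.14, 2.54], [-1.03, 4.17], [0.13, 1.85], [-2.86, 2.86]. Speed limits (rad/s): [2.39, 2.39, 3.01, 3.01, 3.14, 3.14, 3.14].

INTERFACE

Orientations are given as a unit quaternion [x, y, z, w].
In Python, from rig import state, imaging, workorder, finder gives the robot as it stands. The module is installed in compiled form; this text tells all that it offers.
- The arm moves only by the tool apply_moves, never from a script. Its argument "increments" is a list that holds one entry, the list of rows, each a list of 5 numbers: the shift along the tool's x, y, z in m, then the turn about the tool's z in degrees, then the closure, from 0 (fully open) to 1 (shut). In form: [[[dx, dy, dz, spin, jaw], ...]]. A call has 1 to 10 rows; each row shifts and turns the commanded pose from where the row before left it, along the tool's axes as they then stand; what a row does not reach is not made up. A row lasts 1/12 s, in which the tool goes at most 41.7 mm and 7.16 degrees, less where a joint would pass 70% of its speed; a pose out of reach is approached as far as the arm can. A call with a gripper value outside its range is refused whole. The fingers move at their own pace and stop on an object; "newtons" is the grip in N (left out, the last holds). Time passes only in rows, so rows that do not move let the fingers close. It gives the time, the measured TCP pose, the force and the opening at its end, in the units of the state.
- state(): the state, without advancing time (a new reading comes with each control period).
- imaging.get_image(name): name is "scene" or "side" or "wrist"; returns a dict with "img" (400x640x3 uint8, blue, green, red), "range_z" (400x640 float32, m along the optical axis (not along the pixel's ray), 0 where there is no reading), "mtx" (3x3 intrinsics, pixels), "k1" (the pictures are not rectified: a ray, as slopes to the right and down, at radius r is drawn at 1 + k1 r^2 times it, then the intrinsics apply), "rvec" (rotation vector, rad) and "tvec" (3), from world to camera coordinates, as OpenCV has them; the wrist camera has in their place "T_tool_cam" (4x4, takes a point from camera to tool coordinates, whose origin is the TCP and whose axes are the tool frame's). Camera axes: x right, y down, z forward; pixel columns grow to the right and rows downward; lengths in m; the calibration is good to about 2 mm. A picture is of the moment at which its call begins: read the wrist's pose just before it.
- workorder.close_job(): hands the job in, once; it reports no verdict.
Trained networks look in the newest picture that a camera, given by its name, has taken for a name from the list of things; names that differ only in an ending like _2 or _b are one class to them, and where a whole thing is asked for, a point or a joint stands for the part that bears it (a point fixed in the world has none). Each returns a list of dicts, best first, with "p" (0 to 1); they miss things now and then, are a little off and sometimes report something else, mostly with a low value. They report only what shows in the picture. A call takes as long as a camera call.
- finder.boxes_of(target, camera): "bbox" ([left, top, right, bottom] in pixels, round what is visible of it).
- finder.masks_of(target, camera): "region" (400x640 bool, what is visible of it) and "bbox" ([left, top, right, bottom] in pixels, round what is visible of it).
The state is a dict: "time": time; "joint_pos": joint angles; "qd": joint speeds; "tau": joint torques, N m; "tcp_pos": TCP position; "eef_rot": TCP orientation; "wrist_force": force on the tool from outside, world axes, zero at the start; "torque": the same for the moment, N m; "width": finger opening in m.
Only numpy, scipy, OpenCV 4.12 (cv2) and the standard library are available. Lean on these libraries where they do the work, as an engineer would, in place of code of your own. Each camera call takes 0.05 s, during which the arm holds its last target. There are 200 camera calls.

## Working session

There is one attempt and no reset: what is moved stays moved. The work goes in short steps, Python scripts to look and compute and a tool call to move; the robot and the scene stay as the last step left them, time stands still between calls to the robot, and variables do not carry over. Pictures are saved under pics/ and viewed, about 8 in all and at most 12, crops included, and the job is handed in when it is done.

Besides the shell and the picture viewer there is one more tool, called after "Request:" as name(argument=value, ...) on one line, values as JSON. apply_moves: Moves the arm, as the interface text tells. Its arguments: {"type":"object","properties":{"increments":{"type":"array","items":{"type":"array","items":{"type":"array","items":{"type":"number"}}}},"newtons":{"type":"number"}},"required":["increments"]}

```bash
mkdir -p pics; cat > h.py <<'E'
import numpy as np, cv2
from rig import state, imaging, workorder, finder
from scipy.spatial.transform import Rotation as R
def cam(name):
    s=state(); d=imaging.get_image(name)
    if 'rvec' in d:
        Rm=cv2.Rodrigues(np.array(d['rvec'],float))[0]; t=np.array(d['tvec'],float).ravel()
        T=np.eye(4); T[:3,:3]=Rm.T; T[:3,3]=-Rm.T@t
    else:
        W=np.eye(4); W[:3,:3]=R.from_quat(s['eef_rot']).as_matrix(); W[:3,3]=s['tcp_pos']
        T=W@np.array(d['T_tool_cam'])
    return d,T
def rays(d):
    v,u=np.mgrid[0:400,0:640]; m=np.array(d['mtx'])
    xd=(u-m[0,2])/m[0,0]; yd=(v-m[1,2])/m[1,1]
    x,y=xd.copy(),yd.copy()
    for _ in range(8):
        f=1+d['k1']*(x*x+y*y); x,y=xd/f,yd/f
    return np.dstack([x,y,np.ones_like(x)])
def cloud(d,T):
    P=rays(d)*d['range_z'][...,None]
    return P@T[:3,:3].T+T[:3,3]
E
python3 - <<'E'
from h import *
s=state(); print({k:np.round(v,3) for k,v in s.items()})
for c in ['scene','side']:
    d,T=cam(c); cv2.imwrite(f'pics/{c}0.png',d['img']); P=cloud(d,T)
    print(c,T[:3,3].round(3))
    for n in ['wheel','wheel_spoke','mould','press','plate','jar','bowl','pan','mug']:
        for r in finder.masks_of(n,c)[:2]:
            m=r['region']&(d['range_z']>0)
            q=P[m]
            if len(q): print(n,round(r['p'],2),np.round(r['bbox']),'med',np.median(q,0).round(3),'lo',np.percentile(q,3,0).round(3),'hi',np.percentile(q,97,0).round(3))
    # rim points
    z=P[...,2]; k=(z>.235)&(z<.275)&(d['range_z']>0)
    np.save(f'{c}_rim.npy',P[k]); print(k.sum())
E
```

```text
{'time': np.float64(0.0), 'joint_pos': array([ 1.095,  0.412, -0.013,  1.597,  0.006,  1.134, -0.082]), 'qd': array([ 0.   ,  0.   , -0.   ,  0.   , -0.001,  0.   , -0.   ]), 'tau': array([-2.0000e-03, -6.0064e+01,  6.8100e-01, -2.9942e+01,  1.4000e-02,
        1.1000e-02,  0.0000e+00]), 'tcp_pos': array([ 0.248, -0.573,  0.23 ]), 'eef_rot': array([ 0.836, -0.549, -0.001, -0.   ]), 'wrist_force': array([ 0.338, -0.2  ,  0.465]), 'torque': array([0.003, 0.001, 0.016]), 'width': np.float64(0.085)}
scene [1.346 0.109 1.265]
wheel 0.91 [258. 150. 316. 197.] med [ 0.537 -0.082  0.259] lo [ 0.32  -0.17  -0.001] hi [0.613 0.001 0.268]
wheel_spoke 0.89 [261. 150. 316. 198.] med [ 0.54  -0.081  0.26 ] lo [ 0.446 -0.162  0.248] hi [0.612 0.002 0.268]
mould 0.83 [259. 204. 321. 236.] med [ 0.574 -0.062  0.052] lo [ 0.502 -0.17   0.02 ] hi [0.597 0.009 0.074]
press 0.73 [244. 152. 340. 252.] med [ 0.554 -0.071  0.139] lo [ 0.45  -0.22   0.011] hi [0.638 0.056 0.265]
jar 0.81 [401. 178. 424. 208.] med [0.411 0.347 0.07 ] lo [0.367 0.321 0.003] hi [0.424 0.377 0.101]
jar 0.75 [244. 148. 343. 254.]
[... 811 characters left out ...]
0.539 -0.126  0.139] lo [ 0.422 -0.232  0.008] hi [0.633 0.036 0.264]
plate 0.32 [379. 170. 424. 209.] med [0.627 0.448 0.032] lo [0.55  0.344 0.001] hi [0.704 0.503 0.064]
jar 0.7 [324. 160. 342. 189.] med [0.404 0.335 0.075] lo [0.37  0.319 0.021] hi [0.424 0.369 0.101]
jar 0.62 [276. 220. 325. 254.] med [ 0.54 -0.1   0.14] lo [ 0.499 -0.15   0.131] hi [ 0.573 -0.028  0.15 ]
bowl 0.58 [324. 160. 340. 189.] med [0.405 0.334 0.075] lo [0.37  0.039 0.017] hi [0.55  0.369 0.222]
pan 0.76 [382. 169. 425. 208.] med [0.626 0.439 0.032] lo [ 0.55   0.344 -0.   ] hi [0.703 0.504 0.064]
mug 0.92 [179. 281. 227. 330.] med [ 0.427 -0.335  0.057] lo [ 0.387 -0.377  0.005] hi [ 0.46  -0.289  0.089]
6475
```

```bash
python3 - <<'E'
from h import *
from scipy.optimize import least_squares
A=[]
for c in ['scene','side']:
    P=np.load(f'{c}_rim.npy'); P=P[(np.hypot(P[:,0]-.529,P[:,1]+.083)<.1)&(P[:,2]>.25)]
    c0=np.array([.529,-.083])
    for _ in range(5):
        r=np.hypot(*(P[:,:2]-c0).T); Q=P[(r>.07)&(r<.1)]
        f=least_squares(lambda p:np.hypot(Q[:,0]-p[0],Q[:,1]-p[1])-.083,c0,loss='soft_l1',f_scale=.003); c0=f.x
    print(c,c0.round(4),len(Q),np.median(Q[:,2]).round(4))
    r=np.hypot(*(P[:,:2]-c0).T); S=P[(r>.03)&(r<.066)]
    a=np.degrees(np.arctan2(S[:,1]-c0[1],S[:,0]-c0[0]))
    h=np.histogram(a,bins=36,range=(-180,180))[0]; print(h)
    print('spoke mod120',(np.degrees(np.angle(np.mean(np.exp(3j*np.radians(a)))))/3)%120)
a=cv2.imread('pics/scene0.png')[120:270,170:400]; b=cv2.imread('pics/side0.png')[150:330,170:400]
cv2.imwrite('pics/c0.png',np.vstack([cv2.resize(a,(700,260*1)) ,cv2.resize(b,(700,330))]))
E
```

```text
scene [ 0.5297 -0.0816] 840 0.2597
[ 0  3 15  0  0  0  0  0  0  0  0  0  1 22 25  0  0  0  0  0  0  0  0  0
  0 13 32  6  1  0  0  0  0  0  0  0]
spoke mod120 82.30320122260272
side [ 0.5286 -0.0876] 1182 0.2602
[ 2 44 35  1  0  0  0  0  0  0  0  0  0 22 31  2  0  0  0  0  0  0  0  0
  0 21 33  2  0  0  0  0  0  0  0  1]
spoke mod120 80.51449010471904
```

View pics/c0.png

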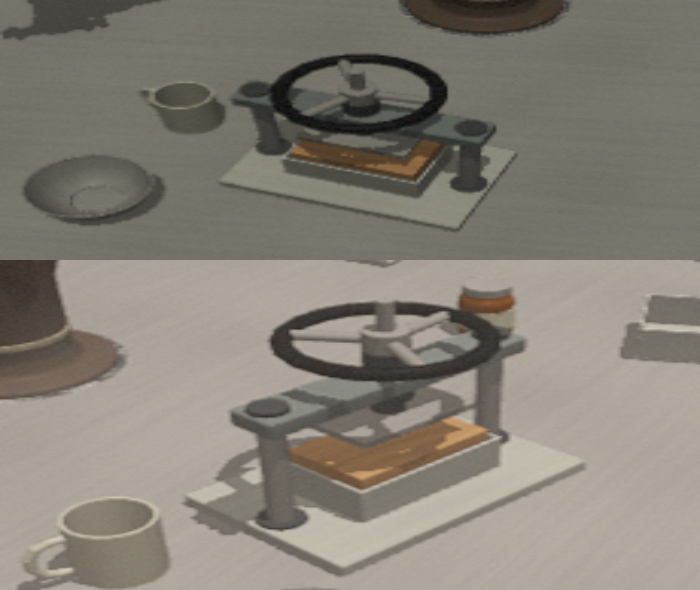

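Request:
apply_moves(increments=[[[0, 0, -0.01, -6.66, 1], [0, 0, -0.01, -6.66, 1], [0, 0, -0.01, -6.66, 1], [0, 0, -0.01, -6.66, 1], [0, 0, -0.01, -6.66, 1], [0, 0, -0.01, -6.66, 1], [0, 0, -0.01, -6.66, 1], [0, 0, -0.01, -6.66, 1], [0, 0, -0.01, -6.66, 1], [0, 0, -0.01, -6.66, 1]]], newtons=40)

```text
time: 1.83
tcp_pos: [0.2478, -0.5737, 0.3318]
eef_rot: [1.0, 0.003, -0.0, 0.0]
wrist_force: [-0.1, 0.1, -0.0]
width: -0.0003
```

Request:
apply_moves(increments=[[[0.0183, -0.0293, 0, 0, 1], [0.0183, -0.0293, 0, 0, 1], [0.0183, -0.0293, 0, 0, 1], [0.0183, -0.0293, 0, 0, 1], [0.0183, -0.0293, 0, 0, 1], [0.0183, -0.0293, 0, 0, 1], [0.0183, -0.0293, 0, 0, 1], [0.0183, -0.0293, 0, 0, 1], [0.0183, -0.0293, 0, 0, 1], [0.0183, -0.0293, 0, 0, 1]]])

```text
time: 2.67
tcp_pos: [0.4316, -0.2794, 0.3316]
eef_rot: [1.0, -0.0, 0.0, 0.0]
wrist_force: [1.1, -0.4, -0.7]
width: 0.0
```

Request:
apply_moves(increments=[[[0.0183, -0.0293, 0, 0, 1], [0.0183, -0.0293, 0, 0, 1], [0.0183, -0.0293, 0, 0, 1], [0.0183, -0.0293, 0, 0, 1], [0.0183, -0.0293, 0, 0, 1], [0, 0, 0, 0, 1], [0, 0, 0, 0, 1]]])

```text
time: 3.25
tcp_pos: [0.5234, -0.1321, 0.3313]
eef_rot: [1.0, 0.002, 0.0, -0.0]
wrist_force: [-0.0, -0.4, -0.8]
width: -0.0001
```

```bash
python3 - <<'E'
from h import *
from scipy.optimize import least_squares
print(state()['tcp_pos'],state()['joint_pos'].round(2) if hasattr(state()['joint_pos'],'round') else state()['joint_pos'])
d,T=cam('wrist'); cv2.imwrite('pics/w1.png',d['img']); P=cloud(d,T).reshape(-1,3)
P=P[(P[:,2]>.25)&(P[:,2]<.27)]; c0=np.array([.529,-.084])
for _ in range(6):
    r=np.hypot(*(P[:,:2]-c0).T); Q=P[(r>.07)&(r<.1)]
    c0=least_squares(lambda p:np.hypot(Q[:,0]-p[0],Q[:,1]-p[1])-.083,c0,loss='soft_l1',f_scale=.003).x
r=np.hypot(*(P[:,:2]-c0).T); S=P[(r>.03)&(r<.066)]; a=np.arctan2(*(S[:,:2]-c0).T[::-1])
print(c0,len(Q),np.histogram(np.degrees(a),36,(-180,180))[0],np.degrees(np.angle(np.mean(np.exp(3j*a))))/3%120)
E
```

```text
[ 0.52340238 -0.1320881   0.33127892] [ 0.6   0.24 -0.54  1.63  0.13  1.31  0.04]
[ 0.52351402 -0.08061626] 21873 [ 18 609 591  28   0   0   0   0   0   0   0   0   0 347 716 110   0   0
   0   0   0   0   0   0   7 647 947  52   0   0   0   0   0   0   0   0] 81.64806111376635
```

View pics/w1.png

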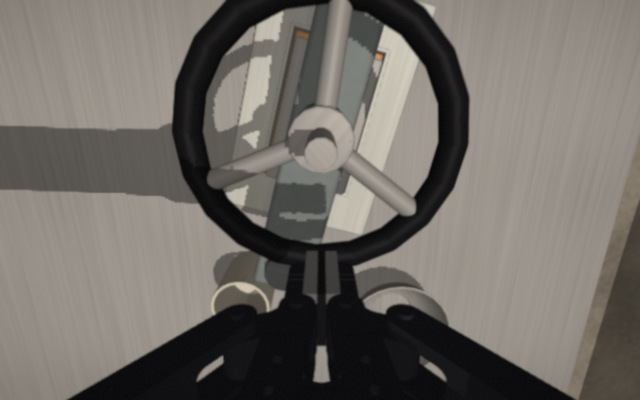

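Request:
apply_moves(increments=[[[0, 0, 0.0108, 0, 1], [0, 0, 0.0108, 0, 1], [0, 0, 0.0108, 0, 1], [0, 0, 0.0108, 0, 1], [0, 0, 0.0108, 0, 1], [0, 0, 0.0108, 0, 1], [0, 0, 0.0108, 0, 1], [0, 0, 0.0108, 0, 1], [0, 0, 0, 0, 1], [0, 0, 0, 0, 1]]])

```text
time: 4.13
tcp_pos: [0.5224, -0.1343, 0.2442]
eef_rot: [1.0, -0.0, -0.001, -0.0]
wrist_force: [0.3, 0.3, 0.3]
width: -0.0002
```

```bash
cat > m.py <<'E'
import sys
from h import *
# usage: m.py step_deg nrows radius : print state and rows along the circle
c=np.array([.5265,-.083])
s=state(); p=np.array(s['tcp_pos']); F=np.array(s['wrist_force']); M=np.array(s['torque'])
a=np.arctan2(*(p[:2]-c)[::-1]); q=p[:2]-c
print('t',s['time'],'ang',np.degrees(a).round(1),'r',np.hypot(*q).round(4),'z',p[2].round(4),'F',F.round(1),'M',M.round(2),'tq',round(q[0]*F[1]-q[1]*F[0],3),'+Mz',round(q[0]*F[1]-q[1]*F[0]+M[2],3))
E
cat > g.py <<'E'
import numpy as np,sys,json
# g.py start_deg step_deg n r : rows along circle (clockwise), commanded
a0,st,n,r=map(float,sys.argv[1:5])
a=np.radians(a0-st*np.arange(int(n)+1)); P=r*np.c_[np.cos(a),np.sin(a)]; D=np.diff(P,axis=0)
D[:,1]*=-1
for i in range(0,len(D),10): print(json.dumps([[ [round(x,4),round(y,4),0,0,1] for x,y in D[i:i+10]]]))
E
python3 m.py; python3 g.py -95 7 60 .05
```

```text
t 4.1333 ang -94.6 r 0.0514 z 0.2442 F [0.3 0.3 0.3] M [ 0.07 -0.01 -0.01] tq 0.015 +Mz 0.002
[[[-0.006, -0.0009, 0, 0, 1], [-0.0059, -0.0016, 0, 0, 1], [-0.0056, -0.0023, 0, 0, 1], [-0.0053, -0.003, 0, 0, 1], [-0.0049, -0.0036, 0, 0, 1], [-0.0044, -0.0042, 0, 0, 1], [-0.0039, -0.0047, 0, 0, 1], [-0.0033, -0.0051, 0, 0, 1], [-0.0026, -0.0055, 0, 0, 1], [-0.0019, -0.0058, 0, 0, 1]]]
[[[-0.0012, -0.006, 0, 0, 1], [-0.0005, -0.0061, 0, 0, 1], [0.0003, -0.0061, 0, 0, 1], [0.001, -0.006, 0, 0, 1], [0.0017, -0.0059, 0, 0, 1], [0.0024, -0.0056, 0, 0, 1], [0.0031, -0.0053, 0, 0, 1], [0.0037, -0.0048, 0, 0, 1], [0.0043, -0.0044, 0, 0, 1], [0.0048, -0.0038, 0, 0, 1]]]
[[[0.0052, -0.0032, 0, 0, 1], [0.0056, -0.0025, 0, 0, 1], [0.0058, -0.0018, 0, 0, 1], [0.006, -0.0011, 0, 0, 1], [0.0061, -0.0004, 0, 0, 1], [0.0061, 0.0004, 0, 0, 1], [0.006, 0.0011, 0, 0, 1], [0.0058, 0.0018, 0, 0, 1], [0.0056, 0.0025, 0, 0, 1], [0.0052, 0.0032, 0, 0, 1]]]
[[[0.0048, 0.0038, 0, 0, 1], [0.0043, 0.0044, 0, 0, 1], [0.0037, 0.0048, 0, 0, 1], [0.0031, 0.0053, 0, 0, 1], [0.0024, 0.0056, 0, 0, 1], [0.0017, 0.0059, 0, 0, 1], [0.001, 0.006, 0, 0, 1], [0.0003, 0.0061, 0, 0, 1], [-0.0005, 0.0061, 0, 0, 1], [-0.0012, 0.006, 0, 0, 1]]]
[[[-0.0019, 0.0058, 0, 0, 1], [-0.0026, 0.0055, 0, 0, 1], [-0.0033, 0.0051, 0, 0, 1], [-0.0039, 0.0047, 0, 0, 1], [-0.0044, 0.0042, 0, 0, 1], [-0.0049, 0.0036, 0, 0, 1], [-0.0053, 0.003, 0, 0, 1], [-0.0056, 0.0023, 0, 0, 1], [-0.0059, 0.0016, 0, 0, 1], [-0.006, 0.0009, 0, 0, 1]]]
[[[-0.0061, 0.0002, 0, 0, 1], [-0.0061, -0.0006, 0, 0, 1], [-0.006, -0.0013, 0, 0, 1], [-0.0058, -0.002, 0, 0, 1], [-0.0055, -0.0027, 0, 0, 1], [-0.0051, -0.0034, 0, 0, 1], [-0.0046, -0.004, 0, 0, 1], [-0.0041, -0.0045, 0, 0, 1], [-0.0035, -0.005, 0, 0, 1], [-0.0029, -0.0054, 0, 0, 1]]]
```

Request:
apply_moves(increments=[[[-0.006, 0, 0, 0, 1], [-0.006, -0.0016, 0, 0, 1], [-0.0056, -0.0023, 0, 0, 1], [-0.0053, -0.003, 0, 0, 1], [-0.0049, -0.0036, 0, 0, 1], [-0.0044, -0.0042, 0, 0, 1], [-0.0039, -0.0047, 0, 0, 1], [-0.0033, -0.0051, 0, 0, 1], [-0.0026, -0.0055, 0, 0, 1], [-0.0019, -0.0058, 0, 0, 1]]])

```text
time: 4.97
tcp_pos: [0.48, -0.1011, 0.2455]
eef_rot: [1.0, -0.001, 0.002, 0.002]
wrist_force: [12.1, -29.1, -5.3]
width: -0.0001
```

```bash
python3 m.py
```

```text
t 4.9667 ang -158.7 r 0.0499 z 0.2455 F [ 12.1 -29.1  -5.3] M [-5.3  -1.67 -1.51] tq 1.575 +Mz 0.067
```

Request:
apply_moves(increments=[[[0, 0, 0, 0, 1]]])

```text
time: 5.05
tcp_pos: [0.4791, -0.1012, 0.2455]
eef_rot: [1.0, -0.002, 0.001, 0.002]
wrist_force: [-0.0, -9.9, 2.3]
width: -0.0003
```

```bash
python3 m.py; python3 - <<'E'
from h import *
d,T=cam('wrist'); cv2.imwrite('pics/w2.png',d['img']); print(np.round(d['T_tool_cam'],3))
P=cloud(d,T)
d,T=cam('side'); i=d['img'][60:330,190:430]; cv2.imwrite('pics/s2.png',cv2.resize(i,(640,720*1))[:600])
E
```

```text
t 5.05 ang -159.0 r 0.0508 z 0.2455 F [-0.  -9.9  2.3] M [-1.53 -0.11 -0.41] tq 0.469 +Mz 0.063
[[ 1.    -0.    -0.     0.001]
 [ 0.     0.951  0.308 -0.081]
 [ 0.    -0.308  0.951 -0.143]
 [ 0.     0.     0.     1.   ]]
```

View pics/s2.png

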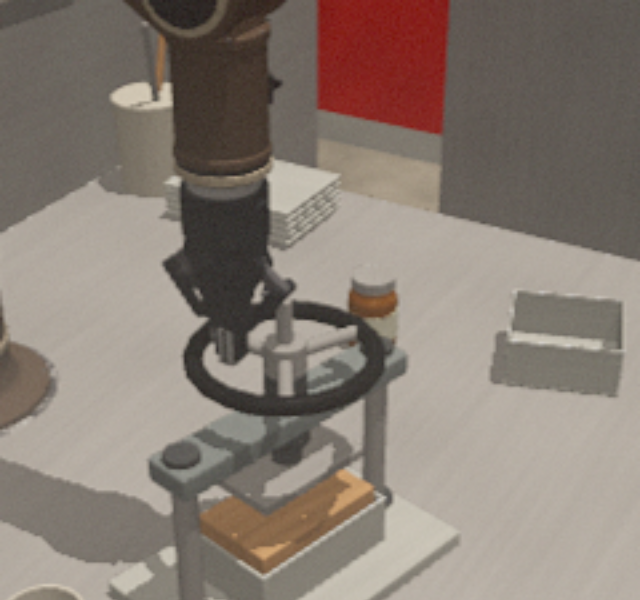

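Request:
apply_moves(increments=[[[0, 0.004, 0, 0, 1], [0, 0.004, -0.01, 0, 1], [0, 0, -0.015, 0, 1], [0, 0, -0.015, 0, 1], [0, 0, -0.015, -7, 1], [0, 0, -0.015, -7, 1], [0, 0, -0.015, -7, 1], [0, 0, 0, -7, 1], [0, 0, 0, -7, 1], [0, 0, 0, -7, 1]]])

```text
time: 5.98
tcp_pos: [0.4788, -0.1061, 0.331]
eef_rot: [0.932, 0.361, 0.0, 0.0]
wrist_force: [0.6, 0.7, 0.0]
width: 0.0
```

```bash
cat > fit.py <<'E'
from h import *
from scipy.optimize import least_squares
print('q',np.round(state()['joint_pos'],2),'tcp',state()['tcp_pos'])
for c in ['wrist','scene','side']:
    d,T=cam(c); P=cloud(d,T).reshape(-1,3)
    P=P[(P[:,2]>.25)&(P[:,2]<.266)]; c0=np.array([.5265,-.083])
    if c=='wrist':
      for _ in range(6):
        r=np.hypot(*(P[:,:2]-c0).T); Q=P[(r>.07)&(r<.1)]
        c0=least_squares(lambda p:np.hypot(Q[:,0]-p[0],Q[:,1]-p[1])-.083,c0,loss='soft_l1',f_scale=.003).x
    r=np.hypot(*(P[:,:2]-c0).T); S=P[(r>.03)&(r<.066)]; a=np.arctan2(*(S[:,:2]-c0).T[::-1])
    print(c,c0.round(4),np.histogram(np.degrees(a),36,(-180,180))[0],np.degrees(np.angle(np.mean(np.exp(3j*a))))/3%120)
E
python3 fit.py
```

```text
q [ 0.69  0.16 -0.64  1.73  0.1   1.28  0.77] tcp [ 0.47884205 -0.10609423  0.33096918]
wrist [ 0.5214 -0.0816] [477   3   0   0   0   0   0   0   0   0   0 238 451  98   0   0   0   0
   0   0   0   0   2 300 845  69   0   0   0   0   0   0   0   0  53 656] 61.645623707034446
scene [ 0.5265 -0.083 ] [ 9  0  0  0  0  0  0  0  0  0  0  8 39  4  0  0  0  0  0  0  0  0  0 27
 21  1  0  0  0  0  0  0  0  0  0 15] 61.452790688574794
side [ 0.5265 -0.083 ] [56  8  0  0  0  0  0  0  0  0  1 22 28  2  0  0  0  0  0  0  0  0  1 43
 30  0  0  0  0  0  0  0  0  0  0  8] 61.92691977090198
```

Request:
apply_moves(increments=[[[0, 0, 0, -6.87, 1], [0, 0, 0, -6.87, 1], [0, 0, 0, -6.87, 1], [0, 0, 0, -6.87, 1], [0, 0, 0, -6.87, 1], [0, 0, 0, -6.87, 1], [0, 0, 0, -6.87, 1], [0, 0, 0, -6.87, 1], [0, 0, 0, -6.87, 1], [0, 0, 0, -6.87, 1]]])

```text
time: 6.97
tcp_pos: [0.4787, -0.1063, 0.3302]
eef_rot: [0.568, 0.823, 0.0, -0.0]
wrist_force: [0.1, -0.3, -0.1]
width: -0.0002
```

Request:
apply_moves(increments=[[[0, 0, 0, -6.87, 1], [0, 0, 0, -6.87, 1], [0, 0, 0, -6.87, 1], [0, 0, 0, -6.87, 1], [0, 0, 0, -6.87, 1], [-0.016, -0.0035, 0, 0, 1], [-0.016, -0.0035, 0, 0, 1], [0, 0, 0, 0, 1]]])

```text
time: 7.63
tcp_pos: [0.5021, -0.1332, 0.3297]
eef_rot: [0.304, 0.953, 0.0, 0.0]
wrist_force: [-1.2, -0.5, -0.4]
width: 0.0004
```

```bash
sed -i 's/c=np.array.*/c=np.array([.526,-.083])/' m.py; cat >> m.py <<'E'
ex=R.from_quat(s['eef_rot']).as_matrix()[:,0]
print('phix',np.degrees(np.arctan2(ex[1],ex[0])).round(1),'q',np.round(s['joint_pos'],2))
E
python3 m.py
```

```text
t 7.6333 ang -115.5 r 0.0556 z 0.3297 F [-1.2 -0.5 -0.4] M [-0.01  0.07  0.04] tq -0.046 +Mz -0.006
phix 144.6 q [ 0.86  0.25 -0.84  1.66  0.19  1.31  2.51]
```

Request:
apply_moves(increments=[[[0, 0, 0.0105, 0, 1], [0, 0.0015, 0.0105, 0, 1], [0, 0, 0.0105, 0, 1], [0, 0, 0.0105, 0, 1], [0, 0, 0.0105, 0, 1], [0, 0, 0.0105, 0, 1], [0, 0, 0.0105, 0, 1], [0, 0, 0.0105, 0, 1], [0.0047, -0.0006, 0, 0, 1], [0.0047, -0.0001, 0, 0, 1]]])

```text
time: 8.47
tcp_pos: [0.4931, -0.1244, 0.2452]
eef_rot: [0.301, 0.954, 0.0, -0.001]
wrist_force: [0.8, 0.4, -0.6]
width: -0.0006
```

```bash
python3 m.py
```

```text
t 8.4667 ang -128.5 r 0.0529 z 0.2452 F [ 0.8  0.4 -0.6] M [-0.04 -0.    0.02] tq 0.022 +Mz 0.04
phix 145.0 q [ 0.83  0.3  -0.83  1.81  0.25  1.13  2.45]
```

Request:
apply_moves(increments=[[[0.0065, 0.0002, 0, 7, 1], [0.0065, 0.0004, 0, 7, 1], [0.0065, 0.0004, 0, 7, 1], [0.0065, 0.0004, 0, 7, 1], [0.0065, 0.0004, 0, 7, 1], [0.0065, 0.0004, 0, 7, 1]]])

```text
time: 8.97
tcp_pos: [0.472, -0.0956, 0.2466]
eef_rot: [0.626, 0.78, -0.001, 0.002]
wrist_force: [1.4, -9.3, -2.5]
width: 0.0003
```

```bash
python3 m.py
```

```text
t 8.9667 ang -166.8 r 0.0554 z 0.2466 F [ 1.4 -9.3 -2.5] M [-1.99 -0.25 -0.04] tq 0.522 +Mz 0.479
phix 102.5 q [ 0.72  0.22 -0.72  1.88  0.17  1.1   1.73]
```

Request:
apply_moves(increments=[[[0.0065, 0.0006, 0, 7, 1], [0.0065, 0.0006, 0, 7, 1], [0.0065, 0.0006, 0, 7, 1], [0.0065, 0.0006, 0, 7, 1], [0.0065, 0.0006, 0, 7, 1], [0.0065, 0.0004, 0, 7, 1], [0.0065, 0.0004, 0, 7, 1], [0.0065, 0.0004, 0, 7, 1], [0.0065, 0.0004, 0, 7, 1], [0.0065, 0.0004, 0, 7, 1]]])

```text
time: 9.8
tcp_pos: [0.4939, -0.0378, 0.2461]
eef_rot: [0.96, 0.281, -0.002, 0.001]
wrist_force: [-6.7, -5.0, 2.9]
width: -0.0002
```

```bash
python3 m.py
```

```text
t 9.8 ang 125.4 r 0.0554 z 0.2461 F [-6.7 -5.   2.9] M [-1.18  1.66 -0.12] tq 0.461 +Mz 0.346
phix 32.6 q [ 0.47  0.23 -0.57  1.85  0.14  1.11  0.41]
```

Request:
apply_moves(increments=[[[0.0065, 0.0006, 0, 7, 1], [0.0065, 0.0006, 0, 7, 1], [0.0065, 0.0006, 0, 7, 1], [0.0065, 0.0006, 0, 7, 1], [0.0065, 0.0006, 0, 7, 1], [0.0065, 0.0004, 0, 7, 1], [0.0065, 0.0004, 0, 7, 1], [0.0065, 0.0004, 0, 7, 1], [0.0065, 0.0004, 0, 7, 1], [0.0065, 0.0004, 0, 7, 1]]])

```text
time: 10.63
tcp_pos: [0.555, -0.0378, 0.2459]
eef_rot: [0.948, -0.319, -0.003, 0.0]
wrist_force: [-9.6, 3.7, 2.5]
width: 0.0
```

```bash
python3 m.py
```

```text
t 10.6333 ang 57.3 r 0.0537 z 0.2459 F [-9.6  3.7  2.5] M [ 0.69  2.09 -0.14] tq 0.541 +Mz 0.396
phix -37.3 q [ 0.27  0.31 -0.36  1.72  0.12  1.13 -0.78]
```

Request:
apply_moves(increments=[[[0.0065, 0.0005, 0, 7, 1], [0.0065, 0.0005, 0, 7, 1], [0.0065, 0.0005, 0, 7, 1], [0.0065, 0.0005, 0, 7, 1], [0.0065, 0.0005, 0, 7, 1], [0.0065, 0.0004, 0, 7, 1], [0.0065, 0.0004, 0, 7, 1], [0.0065, 0.0004, 0, 7, 1], [0.0065, 0.0004, 0, 7, 1], [0.0065, 0.0004, 0, 7, 1]]])

```text
time: 11.47
tcp_pos: [0.577, -0.094, 0.2465]
eef_rot: [-0.594, 0.805, 0.001, 0.002]
wrist_force: [3.3, 7.9, -2.8]
width: 0.0001
```

```bash
python3 m.py
```

```text
t 11.4667 ang -12.1 r 0.0522 z 0.2465 F [ 3.3  7.9 -2.8] M [ 1.7  -0.88 -0.07] tq 0.437 +Mz 0.37
phix -107.1 q [ 0.17  0.33 -0.12  1.67  0.04  1.13 -1.82]
```

Request:
apply_moves(increments=[[[0.0065, 0.0004, 0, 7, 1], [0.0065, 0.0004, 0, 7, 1], [0.0065, 0.0004, 0, 7, 1], [0.0065, 0.0004, 0, 7, 1], [0.0065, 0.0004, 0, 7, 1], [0.0065, 0.0004, 0, 7, 1]]])

```text
time: 11.97
tcp_pos: [0.5553, -0.1265, 0.2474]
eef_rot: [-0.265, 0.964, -0.0, 0.004]
wrist_force: [9.0, 1.8, -2.4]
width: 0.0001
```

```bash
python3 m.py
```

```text
t 11.9667 ang -56.0 r 0.0525 z 0.2474 F [ 9.   1.8 -2.4] M [ 0.39 -1.93  0.02] tq 0.444 +Mz 0.462
phix -149.2 q [ 0.12  0.3   0.02  1.72 -0.01  1.12 -2.46]
```

Request:
apply_moves(increments=[[[-0.006, 0, 0, 0, 1], [-0.004, 0, -0.01, 0, 1], [0, 0, -0.015, 0, 1], [0, 0, -0.015, 0, 1], [0, 0, -0.015, -7, 1], [0, 0, -0.015, -7, 1], [0, 0, -0.015, -7, 1], [0, 0, 0, -7, 1], [0, 0, 0, -7, 1], [0, 0, 0, -7, 1]]])

```text
time: 12.8
tcp_pos: [0.5615, -0.1222, 0.3323]
eef_rot: [-0.599, 0.801, -0.0, 0.0]
wrist_force: [0.7, 0.8, -0.4]
width: -0.0
```

Request:
apply_moves(increments=[[[0, 0, 0, -7, 1], [0, 0, 0, -7, 1], [0, 0, 0, -7, 1], [0, 0, 0, -7, 1], [0, 0, 0, -7, 1], [0, 0, 0, -7, 1], [0, 0, 0, -7, 1], [0, 0, 0, -7, 1], [0, 0, 0, -7, 1], [0, 0, 0, -7, 1]]])

```text
time: 13.63
tcp_pos: [0.5614, -0.1223, 0.3319]
eef_rot: [0.95, -0.312, 0.0, -0.0]
wrist_force: [0.4, -0.2, 0.1]
width: -0.0001
```

Request:
apply_moves(increments=[[[0, 0, 0, -7, 1], [0, 0, 0, -7, 1], [0, 0, 0, -7, 1], [0, 0, 0, -7, 1], [0, 0, 0, -7, 1], [0, 0, 0, -7, 1], [0, 0, 0, -7, 1], [0, 0, 0, -7, 1], [0, 0, 0, -7, 1], [0, 0, 0, -7, 1]]])

```text
time: 14.47
tcp_pos: [0.5614, -0.1224, 0.332]
eef_rot: [0.957, 0.289, 0.0, 0.0]
wrist_force: [-0.1, -0.4, -0.5]
width: -0.0002
```

```bash
python3 m.py; cat >> fit.py <<'E'
    m=finder.masks_of('plate',c) if c!='wrist' else []
    C=cloud(d,T)
    for r in m[:2]:
        q=C[r['region']&(d['range_z']>0)]; print('plate',r['p'],np.percentile(q,[2,50,98],axis=0).round(3).tolist())
    if c!='wrist':
        for n,(lo,hi) in {'block/mould':(.06,.1),'plate':(.1,.17)}.items():
            q=C[(abs(C[...,0]-.53)<.06)&(abs(C[...,1]+.083)<.07)&(C[...,2]>lo)&(C[...,2]<hi)]
            h=np.histogram(q[:,2],bins=np.arange(lo,hi,.005)); print(n,h[0])
E
python3 fit.py
```

```text
t 14.4667 ang -48.0 r 0.0529 z 0.332 F [-0.1 -0.4 -0.5] M [-0.01  0.01  0.01] tq -0.016 +Mz -0.003
phix 33.6 q [ 0.47  0.29 -0.44  1.55  0.13  1.32  0.6 ]
q [ 0.47  0.29 -0.44  1.55  0.13  1.32  0.6 ] tcp [ 0.56138794 -0.12235023  0.33197719]
wrist [ 0.5234 -0.0792] [  0   0   0   0   0   0   0   0   0 339 668 108   0   0   0   0   0   0
   0   0   3 454 864  87   0   0   0   0   0   0   0   0   0 498 965 166] 43.072897090069944
scene [ 0.5265 -0.083 ] [ 0  0  0  0  0  0  0  0  1  7 35  5  0  0  0  0  0  0  0  0  0 18 23  5
  0  0  0  0  0  0  0  0  0 20 18  2] 42.34470808494945
plate 0.58 [[0.518, -0.147, 0.108], [0.545, -0.071, 0.115], [0.575, -0.021, 0.12]]
plate 0.36 [[0.566, -0.453, -0.001], [0.617, -0.396, 0.025], [0.702, -0.319, 0.06]]
block/mould [ 25  51  66  35  73 169  24   0]
plate [  5  35 240 196  12   3   0   7  16   8   0   0   0   0]
side [ 0.5265 -0.083 ] [ 0  0  0  0  0  0  0  0  0 12 38  6  0  0  0  0  0  0  0  0  1 49 34  1
  0  0  0  0  0  0  0  0  0  4 48  7] 43.01302328839977
plate 0.73 [[0.481, -0.15, 0.107], [0.536, -0.098, 0.116], [0.575, -0.021, 0.128]]
plate 0.59 [[0.447, -0.172, 0.244], [0.539, -0.094, 0.26], [0.613, -0.004, 0.269]]
block/mould [ 46  70 133  77  86 410  49   0]
plate [  4  76 241 612  22  18   8  10  33  86   8   8   6   0]
```

Request:
apply_moves(increments=[[[0, 0, 0, -6.96, 1], [0, 0, 0, -6.96, 1], [0, 0, 0, -6.96, 1], [0, 0, 0, -6.96, 1], [0, 0, 0, -6.96, 1], [0, 0, 0, -6.96, 1], [0, 0, 0, -6.96, 1], [0, 0, 0, -6.96, 1], [0, 0, 0, -6.96, 1], [0, 0, 0, -6.96, 1]]])

```text
time: 15.55
tcp_pos: [0.5612, -0.1228, 0.3311]
eef_rot: [0.624, 0.782, -0.0, 0.0]
wrist_force: [-0.3, 0.7, -0.8]
width: 0.0
```

Request:
apply_moves(increments=[[[0, 0, 0, -6.96, 1], [0, 0, 0, -6.96, 1], [0, 0, 0, -6.96, 1], [0, 0, 0, -6.96, 1], [0, 0, 0, -6.96, 1], [0, 0, 0, -6.96, 1], [0.0208, -0.013, 0, 0, 1], [0.0208, -0.013, 0, 0, 1], [0.0208, -0.013, 0, 0, 1], [0, 0, 0, 0, 1]]])

```text
time: 16.38
tcp_pos: [0.4845, -0.1179, 0.3313]
eef_rot: [0.307, 0.952, -0.001, -0.001]
wrist_force: [0.4, -0.3, 0.8]
width: 0.0002
```

```bash
python3 m.py
```

```text
t 16.3833 ang -139.9 r 0.0542 z 0.3313 F [ 0.4 -0.3  0.8] M [-0.01 -0.06 -0.04] tq 0.029 +Mz -0.015
phix 144.3 q [ 0.83  0.2  -0.8   1.71  0.15  1.3   2.52]
```

Request:
apply_moves(increments=[[[0, 0.001, 0.0107, 0, 1], [0, 0.001, 0.0107, 0, 1], [0, 0, 0.0107, 0, 1], [0, 0, 0.0107, 0, 1], [0, 0, 0.0107, 0, 1], [0, 0, 0.0107, 0, 1], [0, 0, 0.0107, 0, 1], [0, 0, 0.0107, 0, 1], [0.0061, 0.002, 0, 0, 1], [0.0059, 0.0027, 0, 0, 1]]])

```text
time: 17.22
tcp_pos: [0.4812, -0.1055, 0.2445]
eef_rot: [0.306, 0.952, 0.0, -0.001]
wrist_force: [-1.0, 0.3, -0.6]
width: 0.0002
```

Request:
apply_moves(increments=[[[0.0053, 0.0035, 0, 7, 1], [0.0053, 0.0035, 0, 7, 1], [0.0053, 0.0035, 0, 7, 1], [0.0053, 0.0035, 0, 7, 1], [0.0053, 0.0035, 0, 7, 1]]])

```text
time: 17.63
tcp_pos: [0.4767, -0.0769, 0.2457]
eef_rot: [0.581, 0.814, -0.002, 0.001]
wrist_force: [-5.6, -8.7, 1.2]
width: -0.0001
```

```bash
python3 m.py
```

```text
t 17.6333 ang 173.0 r 0.0497 z 0.2457 F [-5.6 -8.7  1.2] M [-1.83  1.01  0.01] tq 0.464 +Mz 0.471
phix 108.9 q [ 0.67  0.23 -0.71  1.87  0.17  1.1   1.8 ]
```

Request:
apply_moves(increments=[[[0.0055, 0.0029, 0, 7, 1], [0.0055, 0.0029, 0, 7, 1], [0.0055, 0.0029, 0, 7, 1], [0.0055, 0.0029, 0, 7, 1], [0.0055, 0.0029, 0, 7, 1], [0.0055, 0.003, 0, 7, 1], [0.0055, 0.003, 0, 7, 1], [0.0055, 0.003, 0, 7, 1], [0.0055, 0.003, 0, 7, 1], [0.0055, 0.003, 0, 7, 1]]])

```text
time: 18.47
tcp_pos: [0.5134, -0.031, 0.2452]
eef_rot: [0.943, 0.334, -0.003, 0.0]
wrist_force: [-8.4, -3.5, 0.4]
width: 0.0001
```

```bash
python3 m.py
```

```text
t 18.4667 ang 103.6 r 0.0535 z 0.2452 F [-8.4 -3.5  0.4] M [-0.67  1.78 -0.07] tq 0.481 +Mz 0.413
phix 39.0 q [ 0.41  0.26 -0.54  1.81  0.15  1.11  0.5 ]
```

Request:
apply_moves(increments=[[[0.0055, 0.0032, 0, 7, 1], [0.0055, 0.0032, 0, 7, 1], [0.0055, 0.0032, 0, 7, 1], [0.0055, 0.0032, 0, 7, 1], [0.0055, 0.0032, 0, 7, 1], [0.0055, 0.003, 0, 7, 1], [0.0055, 0.003, 0, 7, 1]]])

```text
time: 19.05
tcp_pos: [0.5558, -0.0367, 0.2451]
eef_rot: [0.996, -0.086, -0.003, -0.001]
wrist_force: [-7.1, 4.4, -0.9]
width: 0.0001
```

```bash
python3 m.py
```

```text
t 19.05 ang 57.2 r 0.055 z 0.2451 F [-7.1  4.4 -0.9] M [ 0.92  1.53 -0.01] tq 0.461 +Mz 0.453
phix -9.9 q [ 0.28  0.32 -0.38  1.72  0.13  1.13 -0.31]
```

Request:
apply_moves(increments=[[[0.0055, 0.003, 0, 7, 1], [0.0055, 0.003, 0, 7, 1], [0.0055, 0.003, 0, 7, 1], [0.0055, 0.003, 0, 7, 1], [0.0055, 0.003, 0, 7, 1]]])

```text
time: 19.47
tcp_pos: [0.5758, -0.0595, 0.2453]
eef_rot: [0.925, -0.381, -0.002, -0.001]
wrist_force: [-4.3, 7.9, -1.5]
width: 0.0001
```

```bash
python3 m.py
```

```text
t 19.4667 ang 25.2 r 0.0551 z 0.2453 F [-4.3  7.9 -1.5] M [ 1.49  0.87 -0.02] tq 0.495 +Mz 0.474
phix -44.8 q [ 0.22  0.34 -0.26  1.68  0.09  1.14 -0.84]
```

Request:
apply_moves(increments=[[[0.0035, 0.0017, 0, 4, 1], [0.0035, 0.0017, 0, 4, 1], [0.0035, 0.0017, 0, 4, 1], [0.0035, 0.0017, 0, 4, 1], [0.0035, 0.0017, 0, 4, 1]]])

```text
time: 19.88
tcp_pos: [0.5807, -0.078, 0.2456]
eef_rot: [0.845, -0.535, -0.001, -0.002]
wrist_force: [-0.4, 7.7, -3.1]
width: 0.0004
```

```bash
python3 m.py
```

```text
t 19.8833 ang 5.3 r 0.0549 z 0.2456 F [-0.4  7.7 -3.1] M [ 1.64  0.07 -0.03] tq 0.422 +Mz 0.391
phix -64.6 q [ 0.2   0.34 -0.19  1.67  0.07  1.14 -1.14]
```

Request:
apply_moves(increments=[[[0.0035, 0.0016, 0, 4, 1], [0.0035, 0.0016, 0, 4, 1], [0.0035, 0.0016, 0, 4, 1], [0.0035, 0.0016, 0, 4, 1], [0.0035, 0.0016, 0, 4, 1]]])

```text
time: 20.3
tcp_pos: [0.5794, -0.0966, 0.2458]
eef_rot: [0.74, -0.673, -0.001, -0.002]
wrist_force: [2.7, 7.9, -3.1]
width: -0.0002
```

```bash
python3 m.py
```

```text
t 20.3 ang -14.3 r 0.0551 z 0.2458 F [ 2.7  7.9 -3.1] M [ 1.85 -0.64  0.03] tq 0.458 +Mz 0.492
phix -84.6 q [ 0.18  0.34 -0.12  1.67  0.04  1.14 -1.43]
```

Request:
apply_moves(increments=[[[0.0035, 0.0016, 0, 4, 1], [0.0035, 0.0016, 0, 4, 1], [0.0035, 0.0016, 0, 4, 1], [0.0035, 0.0016, 0, 4, 1], [0.0035, 0.0016, 0, 4, 1]]])

```text
time: 20.72
tcp_pos: [0.5719, -0.114, 0.2461]
eef_rot: [-0.611, 0.791, 0.0, 0.003]
wrist_force: [7.9, 6.6, -4.8]
width: 0.0002
```

```bash
python3 m.py
```

```text
t 20.7167 ang -34.0 r 0.0554 z 0.2461 F [ 7.9  6.6 -4.8] M [ 1.52 -1.57  0.04] tq 0.546 +Mz 0.588
phix -104.6 q [ 0.16  0.33 -0.05  1.68  0.01  1.13 -1.72]
```

Request:
apply_moves(increments=[[[0.0035, 0.0018, 0, 4, 1], [0.0035, 0.0018, 0, 4, 1], [0.0035, 0.0018, 0, 4, 1], [0, 0, 0, 0, 1]]])

```text
time: 21.05
tcp_pos: [0.5637, -0.1237, 0.2467]
eef_rot: [-0.524, 0.851, -0.001, 0.003]
wrist_force: [6.9, 3.6, -2.8]
width: 0.0
```

```bash
python3 m.py
```

```text
t 21.05 ang -47.2 r 0.0555 z 0.2467 F [ 6.9  3.6 -2.8] M [ 0.83 -1.47  0.02] tq 0.417 +Mz 0.435
phix -116.7 q [ 0.14  0.31 -0.01  1.7  -0.    1.12 -1.9 ]
```

Request:
apply_moves(increments=[[[0.0035, 0.0018, 0, 4, 1], [0.0035, 0.0018, 0, 4, 1], [0.0035, 0.0018, 0, 4, 1]]])

```text
time: 21.3
tcp_pos: [0.5551, -0.1305, 0.2469]
eef_rot: [-0.433, 0.901, -0.001, 0.004]
wrist_force: [12.6, 1.1, -4.2]
width: -0.0001
```

```bash
python3 m.py
```

```text
t 21.3 ang -58.5 r 0.0557 z 0.2469 F [12.6  1.1 -4.2] M [ 0.32 -2.61  0.11] tq 0.631 +Mz 0.745
phix -128.7 q [ 0.12  0.3   0.03  1.72 -0.01  1.11 -2.09]
```

```bash
python3 fit.py | grep -v block; python3 - <<'E'
from h import *
d,T=cam('side'); cv2.imwrite('pics/s3.png',cv2.resize(d['img'][165:325,225:375],(750,600*1),interpolation=cv2.INTER_CUBIC))
E
```

```text
q [ 0.12  0.3   0.03  1.72 -0.01  1.11 -2.09] tcp [ 0.55513347 -0.13050059  0.24689653]
wrist [ 0.5238 -0.0829] [  0   0   0   0   0   0   0   0   0  29 468 142  54 325   0   0   0   0
   0   0   0 141  47   0   0   0   0   0   0   0   0   0   0   0   0   0] 53.298267803917035
scene [ 0.5265 -0.083 ] [ 0  0  0  0  0  0  0  0  0  0  0  0  2 12  0  0  0  0  0  0  0 20 24  4
  0  0  0  0  0  0  0  0  0 21 22  1] 44.3921017568073
plate 0.64 [[0.507, -0.147, 0.089], [0.542, -0.068, 0.099], [0.577, -0.018, 0.106]]
plate [154   7   0   7  34  28   4   1   0   0   0   0   0   0]
side [ 0.5265 -0.083 ] [ 0  0  0  0  0  0  0  0  0 10 21  9  6 10  0  0  0  0  0  0  1 43 23  0
  0  0  0  0  0  0  0  0  0  5 17  4] 44.408354917287994
plate 0.92 [[0.48, -0.151, 0.091], [0.535, -0.101, 0.1], [0.574, -0.024, 0.106]]
plate [414  21   4  11  52  81  10  10  10   8  12   6   6   0]
```

View pics/s3.png

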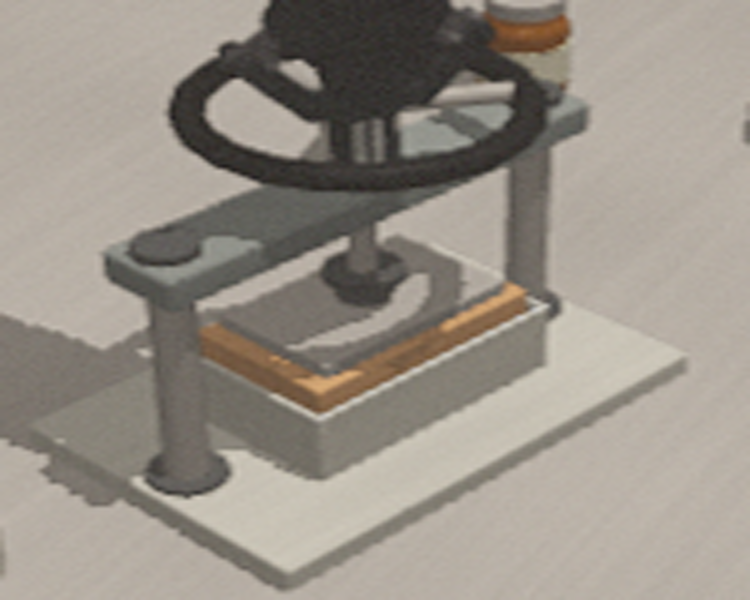

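Request:
apply_moves(increments=[[[0.0035, 0.0018, 0, 4, 1], [0.0035, 0.0018, 0, 4, 1], [0.0035, 0.0018, 0, 4, 1]]])

```text
time: 21.85
tcp_pos: [0.5445, -0.1358, 0.2472]
eef_rot: [-0.336, 0.942, -0.002, 0.005]
wrist_force: [13.4, -1.8, -5.5]
width: 0.0
```

```bash
python3 m.py
```

```text
t 21.85 ang -70.7 r 0.0559 z 0.2472 F [13.4 -1.8 -5.5] M [-0.42 -2.87  0.1 ] tq 0.674 +Mz 0.772
phix -140.7 q [ 0.11  0.28  0.07  1.75 -0.02  1.1  -2.28]
```

Request:
apply_moves(increments=[[[-0.0045, -0.0015, 0, 0, 1], [-0.0045, -0.0015, 0, 0, 1], [0, 0, -0.01, 0, 1], [0, 0, -0.015, 0, 1], [0, 0, -0.015, 0, 1], [0, 0, -0.02, 0, 1], [0, 0, -0.02, 0, 1], [0, 0, -0.02, 0, 1], [0, 0, -0.02, 0, 1], [0, 0, 0, 0, 1]]])

```text
time: 22.68
tcp_pos: [0.5504, -0.1332, 0.3704]
eef_rot: [-0.337, 0.941, -0.001, 0.003]
wrist_force: [0.6, 0.3, 0.6]
width: 0.0
```

```bash
python3 m.py; sed -i "s/\['wrist','scene','side'\]/['scene','side','side']/" fit.py; python3 fit.py | grep -v block; python3 - <<'E'
from h import *
for c in ['scene','side']:
    d,T=cam(c); P=cloud(d,T)
    if c=='side': cv2.imwrite('pics/s4.png',d['img'])
    for n in ['mould','jar','bowl','pan','mug']:
        for r in finder.masks_of(n,c)[:1]:
            q=P[r['region']&(d['range_z']>0)]
            print(c,n,round(r['p'],2),np.round(r['bbox']),np.median(q,0).round(3))
E
```

```text
t 22.6833 ang -64.1 r 0.0558 z 0.3704 F [0.6 0.3 0.6] M [-0.04 -0.02  0.06] tq 0.036 +Mz 0.096
phix -140.6 q [ 0.09  0.22  0.07  1.54 -0.02  1.38 -2.29]
q [ 0.09  0.22  0.07  1.54 -0.02  1.38 -2.29] tcp [ 0.55040911 -0.13316467  0.37039868]
scene [ 0.5265 -0.083 ] [ 0  0  0  0  0  0  0  0 11 31  6  0  0  0  0  0  0  0  0  0 19 23  2  0
  0  0  0  0  0  0  0  0 27 14  1  0] 31.321473477721238
plate [153   3   1  13  41  16   3   2   0   0   0   0   0   0]
side [ 0.5265 -0.083 ] [ 0  0  0  0  0  0  0  0 11 47  3  0  0  0  0  0  0  0  0  4 48 28  0  0
  0  0  0  0  0  0  0  0  7 41  5  0] 31.836547295756365
plate 0.86 [[0.48, -0.151, 0.091], [0.536, -0.099, 0.1], [0.574, -0.021, 0.104]]
plate 0.17 [[0.404, -0.237, -0.001], [0.537, -0.122, 0.1], [0.639, 0.071, 0.264]]
plate [391  17   2  14  76  58   7  13  10   8  12   5   6   0]
side [ 0.5265 -0.083 ] [ 0  0  0  0  0  0  0  0 12 49  2  0  0  0  0  0  0  0  0  0 58 20  0  0
  0  0  0  0  0  0  0  0  8 39  4  0] 31.600534634712883
plate 0.58 [[0.476, -0.151, 0.087], [0.536, -0.098, 0.1], [0.575, -0.017, 0.109]]
plate 0.56 [[0.388, -0.385, 0.003], [0.428, -0.337, 0.055], [0.46, -0.288, 0.09]]
plate [414  16   1  15  85  48   9  12   6  11   9   9   5   0]
scene jar 0.85 [402. 176. 424. 209.] [0.411 0.348 0.071]
scene bowl 0.98 [176. 209. 220. 248.] [ 0.616 -0.398  0.025]
scene pan 0.65 [399. 176. 426. 207.] [0.41  0.347 0.068]
scene mug 0.73 [219. 170. 243. 197.] [ 0.432 -0.323  0.053]
side mould 0.7 [266. 248. 336. 294.] [ 0.566 -0.136  0.05 ]
side jar 0.62 [322. 161. 343. 189.] [0.403 0.335 0.074]
side bowl 0.78 [237. 330. 306. 390.] [ 0.623 -0.367  0.027]
side pan 0.71 [381. 167. 426. 208.] [0.627 0.427 0.032]
side mug 0.97 [178. 281. 226. 328.] [ 0.426 -0.338  0.056]
```

View pics/s4.png

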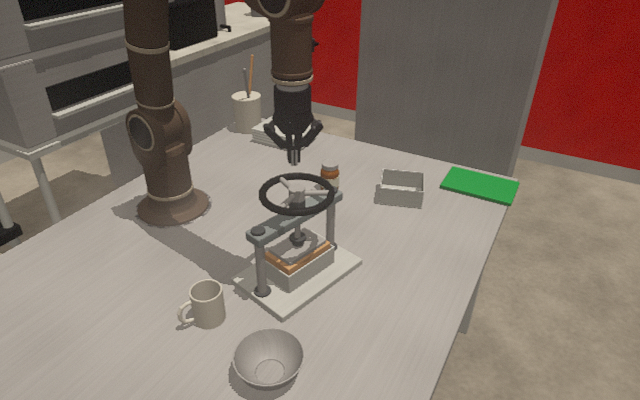

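The gripper is clear of the wheel, the plate rests on the block, and the wheel, mould and other things all stand where they should, so I am handing in.

```bash
python3 -c "
from rig import workorder; print(workorder.close_job())"
```

```text
the job is handed in; nothing more can be done
None
```

The handwheel has been wound about 530° clockwise (1.47 turns) by pushing its spokes with the closed fingers. The plate is pressed on the block, the gripper is lifted clear, and the job is handed in at about 23 s of the 67 s; no verdict was reported.

- **Effort:** the wheel took about 0.45 N m running free and 0.67 to 0.77 N m at the end, roughly 1.5 to 1.7 times as much.
- **Plate force:** it is about 60 N by estimate. The plate stopped about 6 mm short of where the thread would have carried it, which fits the effort reading. The force itself was not measured, and the camera heights are only good to about 2 mm.
- **Released:** after I let go, repeated pictures showed the wheel staying where it was left, and the wrist force was near zero.
- **Mould and other things:** the side camera's view of the mould matched the start within 1 mm. The jar and mug also stood where they were. The bowl matched in the scene camera, and the pan's outline in the side camera was unchanged.

**What went wrong on the way:** in the first push the gripper's linkage leaned on the stem, with about 31 N at the wrist. I backed out and from then on turned the tool with the wheel.

**Readings that failed or disagreed:**
- One effort reading near the end showed 0.43 N m because the arm was standing still.
- The wheel-centre estimates from the three cameras differed by about 6 mm.
- In the last check the scene camera mistook the jar for the pan and did not find the mould.

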